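# Thickness check of a flange and a tee with a hand probe

### The job

Take the thickness probe from its cradle and hold it level, then press its spring foot down, for about a second each time, first on the middle of the lowest step of the stepped reference block, then on the middle of the flange's raised pad, then on the middle of the pad on the pipe tee. Press gently, so that the foot goes in against its spring but the probe is not rammed down, and finally lay the probe gently back down into its cradle. Do not shift the pieces being checked, and leave everything else on the bench where it stands.

Things in the scene. Friction and masses are not known exactly. Their poses are not given: they have to be found in the camera images.
- probe: thickness probe, 0.13 to 0.26 kg: straight black handle along x, 152 mm long, 22 wide (y), 24 high (z up); origin at the handle's centre, near its centre of mass. At x = +64 a steel stem, 18 mm diameter, points down from the handle's underside (z = -12) to z = -34; below it a spring-loaded contact foot, 12 mm diameter, round end, tip at z = -52 when free
- foot_tip (a point): lowest point of the probe's contact foot (moves with the foot)
- foot (a joint): how far the contact foot is pushed into its stem, 0 (free) to 0.008 m (bottomed); the spring gives about 1.6 N at the start of travel and 4.8 N at the end
- cradle: grey stand fixed to the bench: base 150 x 70 x 12 mm, origin at the centre of its underside, x along the probe. Two U saddles 8 mm thick at x = -42 and +42 (76 free between); slot 26 mm wide, floor at z = 60, cheeks 8 mm thick to z = 76, then flared to z = 93, 60 mm wide overall. The probe's stem hangs outside one saddle; either way round is fine
- cradle_seat (a point): where the probe's origin lies when it is properly down in the cradle (72 mm above the bench)
- step_block: steel reference block with three steps, 120 mm long (x), 36 mm wide (y), each step 40 mm long: 20 mm high at the -x end, 35 mm in the middle, 50 mm at the +x end; loose, 1 kg; origin at the centre of its underside
- thin_step (a point): centre of the top face of the lowest (thinnest) step of the reference block; 20 mm above the bench
- flange: steel pipe flange lying flat, loose, 2.8 kg: disc 160 mm diameter, 20 thick, four bolt holes; hub 72 mm diameter up to z = 34, pipe stub 60 mm diameter up to z = 105 in the middle; one round raised pad on the disc at the +x side; origin at the centre of its underside
- flange_pad (a point): centre of the flange's raised pad, 58 mm from the flange's axis along its x; pad 22 mm diameter, its flat top 25 mm above the bench
- tee: dark steel pipe tee in two grey V-blocks, one loose piece, 2.2 kg: run along x, 130 mm long, 52 diameter, crown at z = 60; branch upright in the middle, 44 diameter with a collar 54 diameter from z = 92 to 112; V-blocks 60 mm wide (y); one round pad on the crown of the +x half; origin on the bench below the branch's axis
- tee_pad (a point): centre of the tee's pad, 50 mm from the branch's axis along x; pad 22 mm diameter, its flat top 63 mm above the bench
- nipple: bystander: plain steel pipe piece standing on end, 48 mm outside, 110 mm tall; loose; origin at the centre of its underside
- socket_a: bystander: thick steel socket standing on end, 60 mm outside, 65 mm tall; loose; origin at the centre of its underside
- socket_b: bystander: steel socket standing on end, 50 mm outside, 85 mm tall; loose; origin at the centre of its underside
- spray_can: bystander: spray can standing upright, 56 mm diameter, 165 mm tall; loose; origin at the centre of its underside
- reducer: bystander: steel cone-shaped pipe reducer standing wide end down, 68 mm wide at the foot, 75 mm tall; loose; origin at the centre of its underside
- ball_valve: bystander: brass ball valve lying on the bench: body along its x, 106 mm long, 46 mm wide, with a flat lever reaching from -15 to +115 mm along x at 64 mm height; loose; origin on the bench below its body's centre
- bolt: bystander: large hex bolt lying along its x: head from -16 to 0 mm, shank to +90 mm, 37 mm tall; loose; origin on the bench below its axis where head meets shank
Things that resemble listed ones, but are neither listed nor needed, are in the scene too. Of the things that look like the probe, the smallest one is meant.

How it is judged:
By the outcome, as a careful person would: the job done as asked, in the order asked, and still so for the second after the job is handed in, with the robot touching nothing.
It also fails if it takes over 72 s, if anything falls off the work surface, if the arm or the gripper's body presses on something with over 40 N, if the wrist force passes 120 N, or if a joint passes its speed limit or range.

### The arm

A 6-joint arm with a two-finger parallel gripper is mounted at the origin on the work surface. World frame = base frame: x ahead of the robot, y to its left, z up, the work surface at z = 0. Lengths are in mm, angles in rad, forces in N, time in s.
With the tool pointing down it reaches from about 225 to 875 mm from the base axis. Payload 3.4 kg.
Tool frame: the origin (TCP) lies at the very end of the fingers, on their centre line; the grasp point (between the pads) lies ctrl.tcp_to_grasp behind it (ctrl.tcp_to_grasp is the distance from the TCP to the grasp point, in mm); z points along the fingers, y is the line along which they close (so a half turn about z gives the same grasp; the last joint's range is limited). The gripper opens to 85 mm and grips with 20 to 120 N. Pads are 22 mm wide; open, the fingers measure 114 mm over their backs; the gripper's body (76 mm by 85 mm) begins 54 mm behind the grasp point. The pads swing forward as they close: fully open they stand 13 mm farther back than shut.
Start: joints at [-1.325, 0.276, 1.505, -0, 1.361, -0.121], TCP at [206.213, -536.786, 231.328] pointing down, gripper open.
Joint ranges: [-2.89, 2.89], [-0.75, 2.08], [0.22, 2.7], [-1.18, 4.32], [0.11, 2.71], [-2.7, 2.7]. Speed limits (rad/s): [2.57, 2.57, 3.14, 3.14, 3.14, 3.14].

### API

Orientations are given as [roll, pitch, yaw] about the fixed x, y, z axes, in that order (R = Rz(yaw) Ry(pitch) Rx(roll)).
In Python, from cell import ctrl gives the robot as it stands.
- The arm moves only by the shell command python3 -m handwheel 'ROWS' [OPENING]. ROWS is JSON, a list of rows, each an object with "xyz": the shift along the world's x, y, z in units of 0.4 m (1.0 is 0.4 m), a list of three; "twist": the turn, a rotation vector about the world's x, y, z in units of pi rad (1.0 is pi rad), a list of three. In form: [{"xyz": [dx, dy, dz], "twist": [rx, ry, rz]}, ...]. A call has 1 to 12 rows; each row shifts and turns the commanded pose from where the row before left it; what a row does not reach is not made up. A row lasts 1/12 s, in which the tool goes at most 41.7 mm and 7.16 degrees, less where a joint would pass 70% of its speed; a pose out of reach is approached as far as the arm can. A call with a number of a shift or a turn outside -1 to 1 is refused whole. A call with a gripper value outside its range is refused whole. OPENING is the finger opening in mm, from 0 to 85.4, set as the call begins (- or left out, the last holds). The fingers move at their own pace and stop on an object; the grip force is fixed at half the most. Time passes only in rows, so rows that do not move let the fingers close. It gives the time, the measured TCP pose, the force, the opening and the grip force at its end, in the units of the state.
- ctrl.read_state(): the state, without advancing time (a new reading comes with each control period).
- ctrl.read_camera(name): name is "side" or "top" or "wrist"; returns a dict with "img" (420x560x3 uint8, red, green, blue), "z_map" (420x560 float32, mm along the optical axis (not along the pixel's ray), 0 where there is no reading), "fx", "fy", "cx", "cy" (pixels), "world_to_cam" (4x4, takes a point from world to camera coordinates). Camera axes: x right, y down, z forward; pixel columns grow to the right and rows downward; lengths in mm; the calibration is good to about 2 mm. A picture is of the moment at which its call begins.
- ctrl.sign_off(): hands the job in; it is judged then, once.
The state is a dict: "t": time; "qpos": joint angles; "qd": joint speeds; "tau": joint torques, N m; "tool_pos": TCP position; "eef_rot": TCP orientation; "force": force on the tool from outside, world axes, zero at the start; "wrist_torque": the same for the moment, N m; "grip_width": opening from 0.0 (shut) to 1.0 (fully open); "gripper_force": force on a finger pad.
Only numpy, scipy, OpenCV 4.12 (cv2) and the standard library are available. Lean on these libraries where they do the work, as an engineer would, in place of code of your own. Each camera call takes 0.05 s, during which the arm holds its last target. There are 200 camera calls.

## Working session

There is one attempt and no reset: what is moved stays moved. The work goes in short steps, Python scripts to look and compute and a shell command to move; the robot and the scene stay as the last step left them, time stands still between calls to the robot, and variables do not carry over. Pictures are saved under pics/ and viewed, at most 10 in all, crops included, and the job is handed in when it is done.

```bash
ls; mkdir -p pics; python3 - <<'E'
from cell import ctrl
import cv2,numpy as np
for n in("top","side"):
    c=ctrl.read_camera(n);np.savez(f"{n}.npz",**c)
    cv2.imwrite(f"pics/{n}.png",cv2.resize(c["img"][:,:,::-1],(800,600),interpolation=cv2.INTER_CUBIC))
    print(n,c["fx"],c["cx"],c["cy"],np.round(c["world_to_cam"],3).tolist())
print(ctrl.tcp_to_grasp,ctrl.read_state())
E
```

```text
pics
top 478.07423204525713 271.73533836871405 208.59501790736775 [[0.001, -1.0, 0.003, -6.111], [-0.994, -0.001, -0.113, 488.962], [0.113, -0.003, -0.994, 1479.732], [0.0, 0.0, 0.0, 1.0]]
side 428.8173141916261 281.97623589008833 209.59996637233593 [[-0.788, -0.615, 0.013, 388.246], [-0.327, 0.401, -0.856, 233.305], [0.521, -0.679, -0.517, 1183.412], [0.0, 0.0, 0.0, 1.0]]
18.700000000000003 {'t': 0.1, 'qpos': array([-1.32498764e+00,  2.76516976e-01,  1.50597370e+00, -1.95546380e-05,
        1.36070616e+00, -1.21023398e-01]), 'qd': array([-0.00035208, -0.00098475, -0.00296615, -0.00183767,  0.00015263,
       -0.00120707]), 'tau': array([ 4.67049249e-04, -4.17700875e+01, -2.46404350e+01, -3.56285127e-04,
        5.81815621e-03, -1.45447285e-05]), 'tool_pos': array([ 206.09313704, -536.30600822,  230.54772404]), 'eef_rot': array([-3.13999790e+00, -1.74691781e-04,  3.66836041e-01]), 'force': array([ 0.00776926,  0.47902414, -0.88593261]), 'wrist_torque': array([-0.00789938,  0.00718303, -0.01979288]), 'gripper_force': 0.0, 'grip_width': 0.9984780993609893}
```

View pics/top.png

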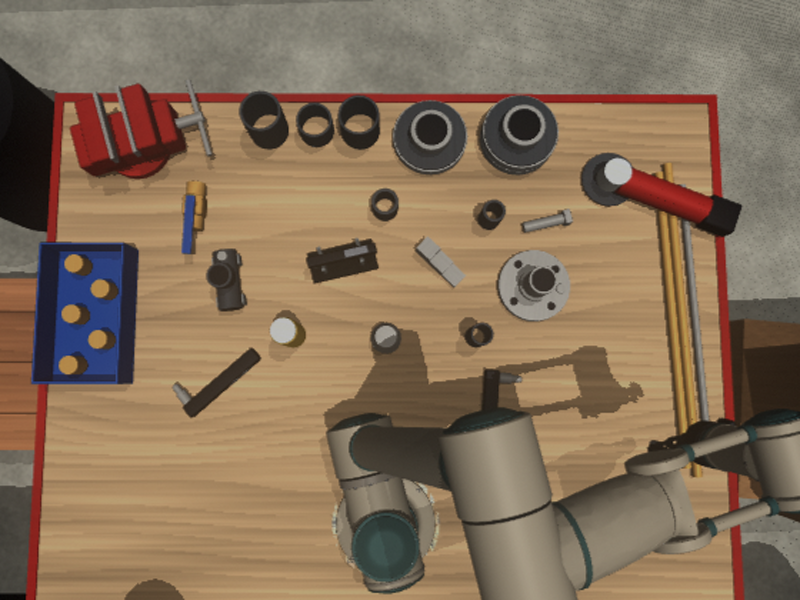

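View pics/side.png

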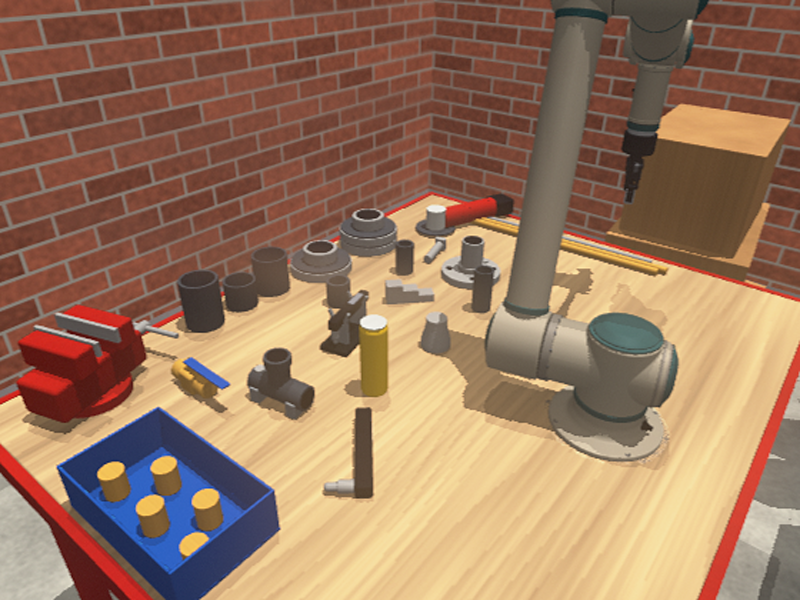

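Top view (800×600): cradle with the dark probe at (342,260), step block (440,262), flange (535,285), tee (228,280). Probe look-alikes lie at (220,382) and (495,390). In the side view the cradle is at (345,320). I'll get rough positions and check the wrist camera geometry.

```bash
cat >h.py <<'E'
import numpy as np,cv2
def load(n): return dict(np.load(n+".npz"))
def px2w(c,u,v,z):  # u,v native pixels, plane height z
    T=c["world_to_cam"];R=T[:3,:3];o=-R.T@T[:3,3]
    d=R.T@np.array([(u-c["cx"])/c["fx"],(v-c["cy"])/c["fy"],1]);return o+d*(z-o[2])/d[2]
def w2px(c,p):
    q=c["world_to_cam"]@np.r_[p,1];return np.array([c["fx"]*q[0]/q[2]+c["cx"],c["fy"]*q[1]/q[2]+c["cy"]])
def cloud(c):
    z=c["z_map"].astype(float);v,u=np.indices(z.shape)
    P=np.stack([(u-c["cx"])/c["fx"]*z,(v-c["cy"])/c["fy"]*z,z],-1)
    T=c["world_to_cam"];return (P-T[:3,3])@T[:3,:3]
E
python3 - <<'E'
from h import *
from cell import ctrl
c=load("top")
for n,u,v,z in[("cradle",342,260,70),("step",440,262,30),("fl",535,287,20),("fltop",543,280,105),("tee",228,280,60),("decoy",220,382,20),("decoy2",492,390,20),("can",284,330,165),("reducer",386,337,75),("nipple",480,333,100),("sock",385,203,70)]:
    print(n,np.round(px2w(c,u*.7,v*.7,z)))
w=ctrl.read_camera("wrist");np.savez("w0.npz",**w);print(w["fx"],w["cx"],w["cy"]);T=w["world_to_cam"];print(np.round(-T[:3,:3].T@T[:3,3],1),np.round(T[:3,:3],3).tolist())
s=cv2.resize(c["img"][130:260,130:420,::-1],(800,359),interpolation=cv2.INTER_CUBIC);cv2.imwrite("pics/crop.png",s)
E
```

```text
cradle [567.  94.  70.]
step [ 569. -120.   30.]
fl [ 515. -332.   20.]
fltop [ 519. -331.  105.]
tee [524. 341.  60.]
decoy [305. 362.  20.]
decoy2 [ 288. -233.   20.]
can [409. 202. 165.]
reducer [400.  -1.  75.]
nipple [ 407. -197.  100.]
sock [692.   2.  70.]
299.51018453348627 279.47383334731757 209.20913475658529
[ 270.1 -511.6  372.6] [[0.359, -0.933, -0.002], [-0.899, -0.347, 0.266], [-0.249, -0.094, -0.964]]
```

View pics/crop.png

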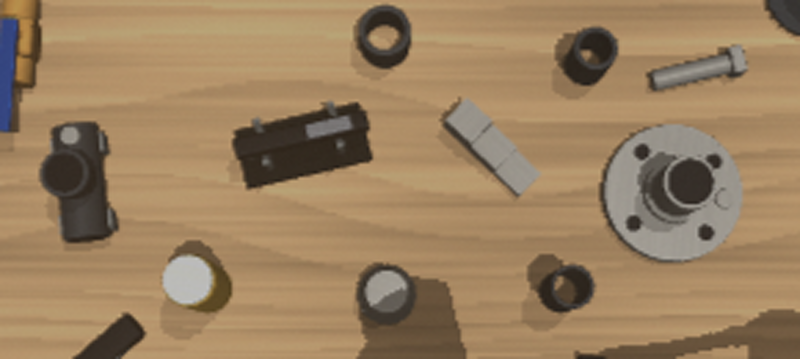

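```bash
cat >snap.py <<'E'
import sys,numpy as np,cv2
from cell import ctrl
n=sys.argv[1];c=ctrl.read_camera("wrist");np.savez(n+".npz",**c)
cv2.imwrite(f"pics/{n}.png",cv2.resize(c["img"][:,:,::-1],(800,600),interpolation=cv2.INTER_CUBIC))
s=ctrl.read_state();print(n,np.round(s["t"],2),np.round(s["tool_pos"],1),np.round(s["eef_rot"],3),np.round(s["force"],1),np.round(s["qpos"],2))
E
python3 -m handwheel '[{"xyz":[0.066,0.0515,0.027],"twist":[0,0,0]},{"xyz":[0.066,0.0515,0.027],"twist":[0,0,0]},{"xyz":[0.066,0.0515,0.027],"twist":[0,0,0]},{"xyz":[0.066,0.0515,0.027],"twist":[0,0,0]},{"xyz":[0.066,0.0515,0.027],"twist":[0,0,0]},{"xyz":[0.066,0.0515,0.027],"twist":[0,0,0]},{"xyz":[0.066,0.0515,0.027],"twist":[0,0,0]},{"xyz":[0.066,0.0515,0.027],"twist":[0,0,0]},{"xyz":[0.066,0.0515,0.027],"twist":[0,0,0]},{"xyz":[0.066,0.0515,0.027],"twist":[0,0,0]},{"xyz":[0,0,0],"twist":[0,0,0]},{"xyz":[0,0,0],"twist":[0,0,0]}]'
python3 snap.py wA
python3 -m handwheel '[{"xyz":[0.01,0.09,0],"twist":[0,0,0.035]},{"xyz":[0.01,0.09,0],"twist":[0,0,0.035]},{"xyz":[0.01,0.09,0],"twist":[0,0,0.035]},{"xyz":[0.01,0.09,0],"twist":[0,0,0.035]},{"xyz":[0.01,0.09,0],"twist":[0,0,0.035]},{"xyz":[0.01,0.09,0],"twist":[0,0,0.035]},{"xyz":[0.01,0.09,0],"twist":[0,0,0.035]},{"xyz":[0.01,0.09,0],"twist":[0,0,0.035]},{"xyz":[0.01,0.09,0],"twist":[0,0,0.035]},{"xyz":[0.01,0.09,0],"twist":[0,0,0.035]},{"xyz":[0,0,0],"twist":[0,0,0.035]},{"xyz":[0,0,0],"twist":[0,0,0]}]'
python3 snap.py wB
```

```text
t: 1.15
tool_pos: [471.4, -329.7, 339.5]
eef_rot: [3.141, -0.0, 0.37]
force: [-0.1, -0.6, -0.1]
grip_width: 0.999
gripper_force: 0.0
wA 1.2 [ 470.3 -330.4  338.9] [-3.141e+00  1.000e-03  3.680e-01] [-0.4 -0.6 -0.4] [-0.73  0.24  1.3  -0.    1.61  0.47]
t: 2.2
tool_pos: [509.5, 29.7, 338.6]
eef_rot: [-3.14, 0.001, 1.58]
force: [0.3, -0.5, 0.3]
grip_width: 1.0
gripper_force: 0.0
wB 2.25 [509.6  28.6 338.7] [-3.140e+00  1.000e-03  1.574e+00] [ 0.4 -0.6 -0.1] [-0.08  0.13  1.43 -0.    1.58 -0.08]
```

View pics/wA.png

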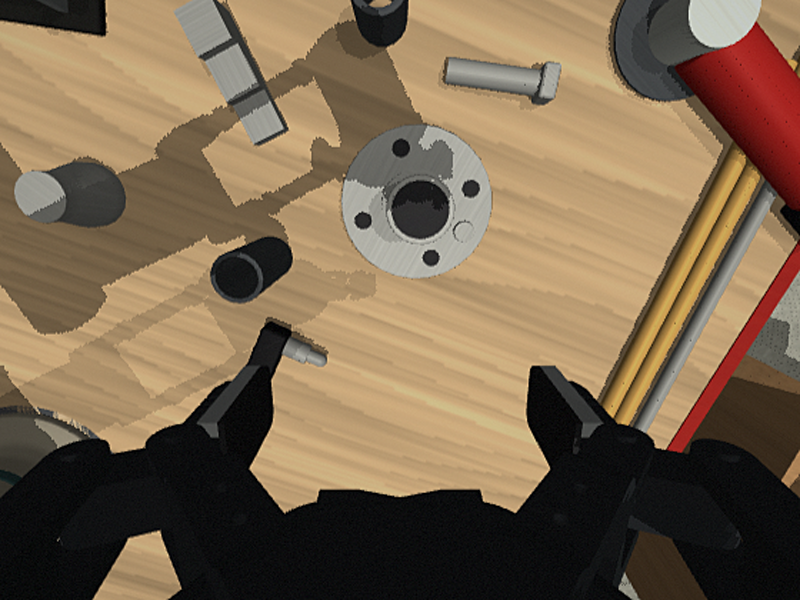

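View pics/wB.png

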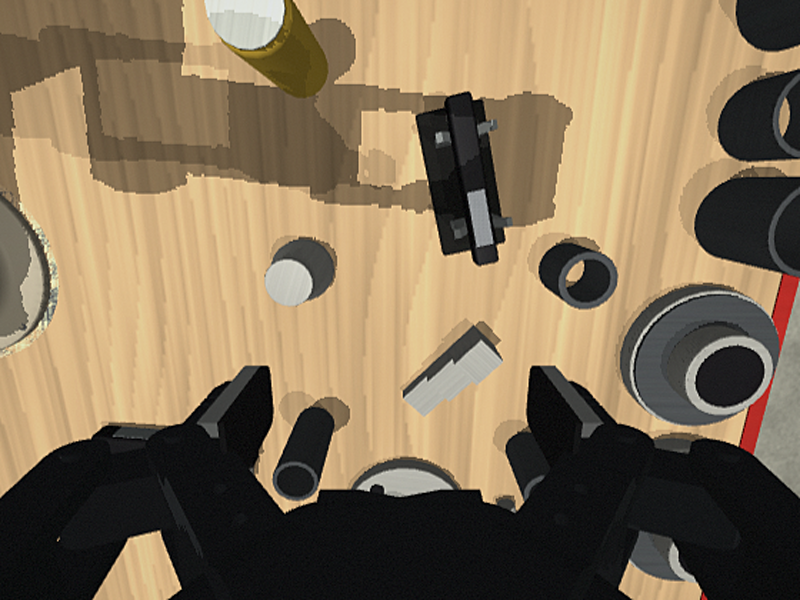

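```bash
cat >fit.py <<'E'
from h import *
def sel(n,x0,x1,y0,y1,z0,z1):
    P=cloud(load(n));m=(load(n)["z_map"]>0)&(P[...,0]>x0)&(P[...,0]<x1)&(P[...,1]>y0)&(P[...,1]<y1)&(P[...,2]>z0)&(P[...,2]<z1);return P[m]
def rect(P,n):
    r=cv2.minAreaRect(P[:,:2].astype(np.float32));print(n,len(P),np.round(r[0],1),np.round(r[1],1),round(r[2],1),"z",np.round(np.median(P[:,2]),1))
E
python3 - <<'E'
from fit import *
for n in("top","wA","wB"):
    print("==",n)
    print(" table z",np.round(np.median(sel(n,450,650,-250,200,-15,15)[:,2]),2))
    for a,b in((15,25),(30,40),(45,55)):
        P=sel(n,500,640,-190,-60,a,b)
        if len(P)>5: rect(P,f"step{a}")
    P=sel(n,480,650,0,190,79,90)
    if len(P)>5: rect(P,"handle top")
    P=sel(n,480,650,0,190,8,17)
    if len(P)>5: rect(P,"cradle base")
    P=sel(n,400,620,-450,-230,98,112)
    if len(P)>5: rect(P,"stub")
    P=sel(n,400,620,-450,-230,16,22.8)
    if len(P)>5: rect(P,"disc")
    P=sel(n,400,620,-450,-230,23.5,27)
    if len(P)>5: rect(P,"fpad")
    P=sel(n,430,650,250,430,88,120)
    if len(P)>5: rect(P,"branch")
    P=sel(n,430,650,250,430,61.5,66)
    if len(P)>5: rect(P,"tpad")
c=load("side");i=c["img"];u,v=w2px(c,[567,94,60]).astype(int);print(u,v)
cv2.imwrite("pics/sc.png",cv2.resize(i[v-50:v+50,u-65:u+65,::-1],(780,600),interpolation=cv2.INTER_CUBIC))
E
```

```text
== top
 table z 0.09
step15 133 [ 569.8 -121.5] [117.9  36.3] 46.3 z 19.2
step30 135 [ 583.4 -106.6] [78.5 35.7] 46.6 z 35.3
step45 128 [598.1 -92.1] [38.5 36.6] 46.6 z 49.7
handle top 347 [575.5  96.6] [ 48.4 151.1] 13.6 z 84.1
cradle base 459 [570.9  91.8] [153.7 163.8] 22.0 z 12.1
stub 308 [ 520.1 -329.2] [58.7 57.4] 37.7 z 104.9
disc 947 [ 521.  -329.8] [156.9 156.8] 52.3 z 19.5
fpad 180 [ 516.8 -330.4] [149.1 155.3] 44.5 z 24.6
branch 270 [527.8 350.3] [52.7 51.3] 85.3 z 111.8
tpad 73 [566.5 367.5] [200.1  73. ] 33.8 z 63.3
== wA
 table z -0.28
step15 904 [ 568.3 -122.5] [118.2  36.3] 46.1 z 19.7
step30 1016 [ 582.5 -107.7] [80.2 36.5] 45.9 z 34.6
step45 1035 [596.7 -92.6] [42.1 36.7] 46.2 z 49.5
cradle base 1264 [561.2  66.8] [29.7 97. ] 13.9 z 11.5
stub 1839 [ 519.3 -329.4] [58.4 58.4] 22.6 z 104.9
disc 6663 [ 519.  -329.7] [158.3 157.8] 22.1 z 19.6
fpad 136 [ 511.2 -387.6] [20.4 20.2] 76.0 z 24.7
== wB
 table z -0.36
step15 542 [ 569.3 -121.4] [120.5  36.6] 46.7 z 19.5
step30 552 [ 583.3 -107. ] [80.3 36.9] 46.5 z 34.5
step45 585 [597.4 -92.9] [40.2 37.3] 46.2 z 49.4
handle top 2260 [576.6  96.5] [ 52.6 151.7] 14.3 z 83.4
cradle base 2422 [575.5  98.2] [ 70.  149.9] 13.3 z 11.4
disc 941 [ 517.9 -271.4] [126.3  42.4] 2.9 z 19.3
246 220
```

View pics/sc.png

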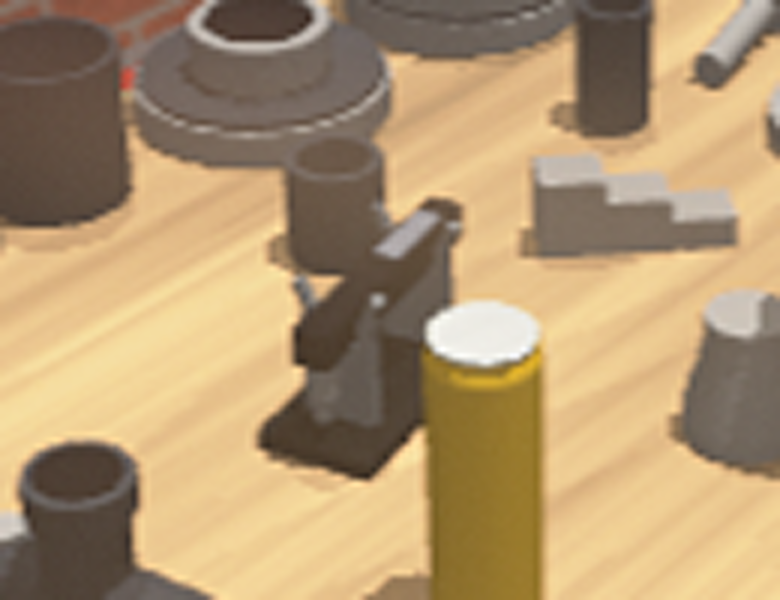

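The side crop shows the stem hanging at the near (+y) end of the handle, at about (325,400), outside the saddle. Confirm by depth, and take a wrist view of the tee.

```bash

python3 -m handwheel '[{"xyz":[0,0.1,0],"twist":[0,0,0.02]},{"xyz":[0,0.1,0],"twist":[0,0,0.02]},{"xyz":[0,0.1,0],"twist":[0,0,0.02]},{"xyz":[0,0.1,0],"twist":[0,0,0.02]},{"xyz":[0,0.1,0],"twist":[0,0,0]},{"xyz":[0,0.1,0],"twist":[0,0,0]},{"xyz":[0,0,0],"twist":[0,0,0]},{"xyz":[0,0,0],"twist":[0,0,0]}]'
python3 snap.py wC
python3 - <<'E'
from fit import *
d=np.array([-np.sin(np.radians(14)),np.cos(np.radians(14))]);n=np.array([d[1],-d[0]])
C=np.array([575.8,97])
for k in("side","wA","wB","wC","top"):
    P=sel(k,480,650,0,190,20,95)
    q=(P[:,:2]-C);s=q@d;t=q@n
    for e in(1,-1):
        m=(s*e>50)&(s*e<80)&(abs(t)<15)&(P[:,2]<58)
        if m.sum()>4:print(k,"stem?",e,m.sum(),np.round(np.median(s[m]),1),np.round(np.median(t[m]),1),np.round(np.percentile(P[m,2],[2,98]),1))
    m=(abs(t)<14)&(P[:,2]>80.5)&(P[:,2]<88)&(abs(s)<90)
    if m.sum()>20: rect(P[m],k+" handle")
for k in("top","wC","side"):
    P=sel(k,430,650,250,430,92,120)
    if len(P)>5: rect(P,k+"branch")
    P=sel(k,430,650,310,400,15,90)
    if len(P)>5: rect(P,k+"run")
    P=sel(k,555,620,325,400,62,66)
    if len(P)>5: rect(P,k+"tpad")
P=sel("wC",480,650,0,190,8,17)
if len(P)>5:rect(P,"base wC")
E
```

```text
t: 2.92
tool_pos: [510.6, 268.9, 338.4]
eef_rot: [-3.14, 0.001, 1.826]
force: [0.2, -0.7, 0.5]
grip_width: 0.997
gripper_force: 0.0
wC 2.97 [510.6 267.6 338.6] [-3.140e+00  2.000e-03  1.825e+00] [-0.   0.6  0.1] [ 0.36  0.24  1.29 -0.    1.61  0.11]
side stem? 1 42 69.1 -2.8 [27.9 57.7]
side handle 180 [574.5  96. ] [ 23.8 154.3] 12.8 z 83.8
wB handle 2058 [577.4  96.7] [ 25.4 151.4] 13.5 z 83.4
wC stem? 1 42 71.2 0.5 [25.  52.4]
wC handle 1277 [575.8  97.9] [ 21.8 150.5] 13.2 z 83.4
top handle 278 [575.5  96.5] [ 26.3 151.1] 14.4 z 84.0
topbranch 270 [527.8 350.3] [52.7 51.3] 85.3 z 111.8
toprun 563 [528.5 349.8] [132.7  61.3] 7.9 z 53.3
toptpad 26 [580.5 351.4] [19.  30.6] 34.0 z 63.8
wCbranch 1662 [527.5 350.2] [52.3 52.4] 15.2 z 111.8
wCrun 2257 [527.3 349.9] [130.6  60. ] 7.9 z 54.8
wCtpad 142 [577.  357.3] [20.3 19.4] 14.7 z 62.8
sidebranch 286 [525.9 350.6] [53.4 53.7] 7.3 z 111.2
siderun 936 [524.4 359.7] [134.5  54.7] 13.5 z 50.2
sidetpad 23 [575.2 357.9] [18.7 18.6] 29.3 z 63.5
base wC 1636 [575.5  99.3] [ 69.9 149.8] 13.3 z 11.3
```

View pics/wC.png

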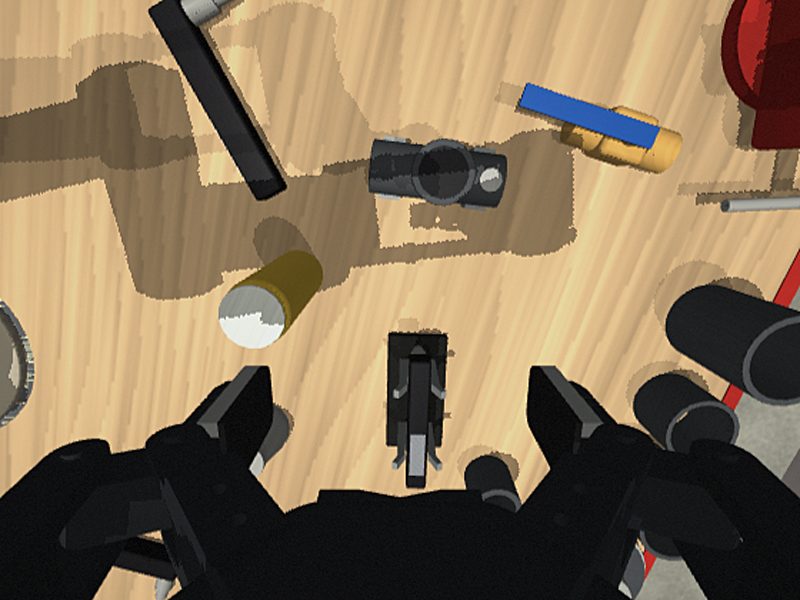

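Stem at +y end confirmed (side and wC depth agree). Moving above the probe, grasping 12 mm toward the stem from its centre.

```bash

python3 -m handwheel '[{"xyz":[0.0195,-0.0495,-0.059],"twist":[0,0,-0.001]},{"xyz":[0.0195,-0.0495,-0.059],"twist":[0,0,-0.001]},{"xyz":[0.0195,-0.0495,-0.059],"twist":[0,0,-0.001]},{"xyz":[0.0195,-0.0495,-0.059],"twist":[0,0,-0.001]},{"xyz":[0.0195,-0.0495,-0.059],"twist":[0,0,-0.001]},{"xyz":[0.0195,-0.0495,-0.059],"twist":[0,0,-0.001]},{"xyz":[0.0195,-0.0495,-0.059],"twist":[0,0,-0.001]},{"xyz":[0.0195,-0.0495,-0.059],"twist":[0,0,0]},{"xyz":[0,0,0],"twist":[0,0,0]},{"xyz":[0,0,0],"twist":[0,0,0]}]'
python3 snap.py wD
python3 - <<'E'
from fit import *
rect(sel("wD",480,650,0,190,8,17),"base")
P=sel("wD",480,650,0,190,81,88);d=np.array([-.23,.973]);n=np.array([.973,.23]);q=P[:,:2]-[575.8,98]
rect(P[abs(q@n)<14],"handle")
E
```

```text
t: 3.8
tool_pos: [571.7, 107.3, 149.3]
eef_rot: [-3.138, -0.0, 1.799]
force: [0.2, 0.2, 0.6]
grip_width: 1.002
gripper_force: 0.0
wD 3.85 [572.5 108.6 150.7] [-3.141 -0.     1.801] [ 0.3 -0.5  0.8] [ 0.07  0.34  1.61  0.    1.18 -0.16]
base 4901 [575.6  98.9] [ 70. 148.] 13.3 z 11.4
handle 5524 [576.1  96.8] [ 21.9 151. ] 13.3 z 83.4
```

View pics/wD.png

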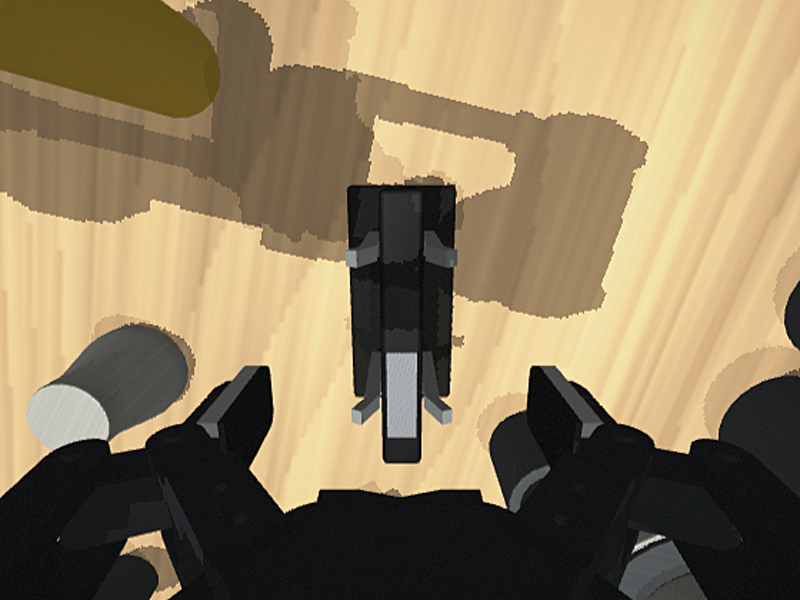

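wD shows the handle (402,320) midway between the fingers, saddles at rows 255 and 410. Descend and grip.

```bash

python3 -m handwheel '[{"xyz":[0,0,-0.03],"twist":[0,0,0]},{"xyz":[0,0,-0.03],"twist":[0,0,0]},{"xyz":[0,0,-0.03],"twist":[0,0,0]},{"xyz":[0,0,-0.03],"twist":[0,0,0]},{"xyz":[0,0,-0.03],"twist":[0,0,0]},{"xyz":[0,0,-0.03],"twist":[0,0,0]},{"xyz":[0,0,-0.03],"twist":[0,0,0]},{"xyz":[0,0,-0.03],"twist":[0,0,0]},{"xyz":[0,0,0],"twist":[0,0,0]},{"xyz":[0,0,0],"twist":[0,0,0]}]'
python3 -m handwheel '[{"xyz":[0,0,0],"twist":[0,0,0]},{"xyz":[0,0,0],"twist":[0,0,0]},{"xyz":[0,0,0],"twist":[0,0,0]},{"xyz":[0,0,0],"twist":[0,0,0]},{"xyz":[0,0,0],"twist":[0,0,0]},{"xyz":[0,0,0],"twist":[0,0,0]},{"xyz":[0,0,0],"twist":[0,0,0]},{"xyz":[0,0,0],"twist":[0,0,0]},{"xyz":[0,0,0],"twist":[0,0,0]},{"xyz":[0,0,0],"twist":[0,0,0]},{"xyz":[0,0,0],"twist":[0,0,0]},{"xyz":[0,0,0],"twist":[0,0,0]}]' 0
python3 - <<'E'
from cell import ctrl
print(ctrl.read_state())
E
```

```text
t: 4.68
tool_pos: [572.9, 111.1, 55.6]
eef_rot: [3.14, 0.0, 1.805]
force: [0.3, -0.5, 0.2]
grip_width: 1.003
gripper_force: 0.0
t: 5.68
tool_pos: [573.0, 110.8, 55.1]
eef_rot: [3.141, 0.0, 1.806]
force: [-1.0, -1.1, 5.1]
grip_width: 0.245
gripper_force: 59.5
{'t': 5.6833, 'qpos': array([ 7.18448007e-02,  4.36103529e-01,  1.73588481e+00, -1.10714515e-05,
        9.68608013e-01, -1.62963169e-01]), 'qd': array([ 0.00057416, -0.00071252,  0.0005131 ,  0.0001772 ,  0.00073303,
        0.00108807]), 'tau': array([-2.75094516e-02, -4.26401675e+01, -1.79937655e+01, -4.90642429e-03,
       -2.32802066e-01, -1.32385534e-02]), 'tool_pos': array([572.98030908, 110.81279242,  55.06842392]), 'eef_rot': array([3.14061103e+00, 1.70652894e-04, 1.80561048e+00]), 'force': array([-0.9805055 , -1.1192347 ,  5.11354669]), 'wrist_torque': array([0.01057969, 0.0514252 , 0.00254146]), 'gripper_force': 59.5141339302063, 'grip_width': 0.24506496592427232}
```

```bash

python3 -m handwheel '[{"xyz":[0,0,0.01],"twist":[0,0,0]},{"xyz":[0,0,0.03],"twist":[0,0,0]},{"xyz":[0,0,0.04],"twist":[0,0,0]},{"xyz":[0,0,0.04],"twist":[0,0,0]},{"xyz":[0,0,0.04],"twist":[0,0,0]},{"xyz":[0,0,0.05],"twist":[0,0,0]},{"xyz":[0,0,0.05],"twist":[0,0,0]},{"xyz":[0,0,0.05],"twist":[0,0,0]},{"xyz":[0,0,0],"twist":[0,0,0]},{"xyz":[0,0,0],"twist":[0,0,0]}]'
python3 snap.py wE
cat >held.py <<'E'
import sys
from fit import *
from cell import ctrl
def held(n):
    s=ctrl.read_state();p=s["tool_pos"];y=s["eef_rot"][2];d=np.array([np.cos(y),np.sin(y)]);m=np.array([d[1],-d[0]])
    P=cloud(load(n))[load(n)["z_map"]>0];q=P[:,:2]-p[:2];a=q@d;t=q@m;h=P[:,2]-p[2]
    k=(abs(t)<12)&(a>20)&(a<90)&(h>10)&(h<50)
    f=np.polyfit(a[k],h[k],1);print("pts",k.sum(),"top plane at a=0 above TCP",round(f[1],2),"slope",round(f[0],4),"a range",np.round(np.percentile(a[k],[1,99]),1),"t",np.round(np.percentile(t[k],[2,50,98]),1))
held(sys.argv[1])
E
python3 held.py wE
```

```text
t: 6.52
tool_pos: [572.8, 110.8, 178.7]
eef_rot: [3.14, 0.0, 1.806]
force: [-0.3, -0.0, -2.6]
grip_width: 0.243
gripper_force: 58.9
wE 6.57 [571.8 110.8 177.4] [-3.14  -0.     1.806] [-0.3  0.  -2. ] [ 0.07  0.32  1.57  0.    1.25 -0.16]
pts 5463 top plane at a=0 above TCP 30.42 slope -0.0283 a range [20.5 61.1] t [-8.2  1.9 11.6]
```

View pics/wE.png

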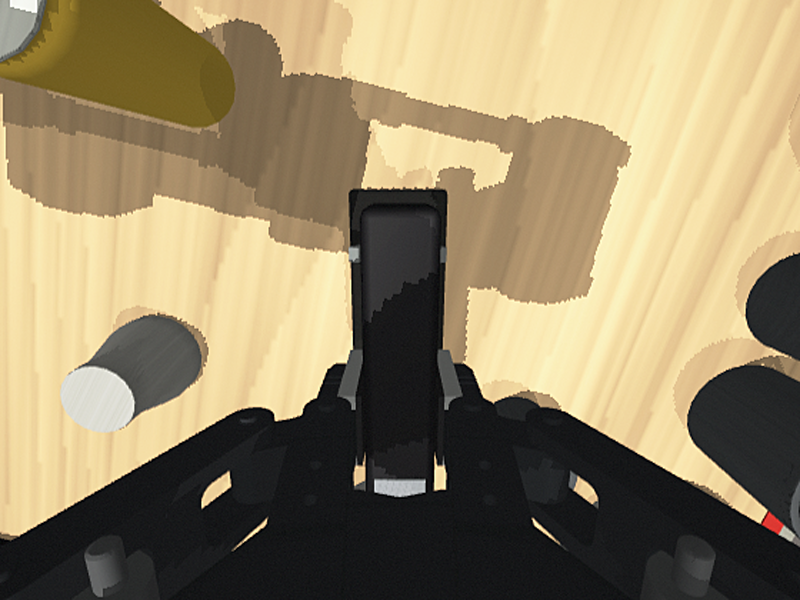

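```bash
python3 - <<'E'
from fit import *
d=np.array([-.23,.973]);n=np.array([.973,.23])
for k in("wB","wC","wD"):
    P=sel(k,480,650,0,190,80,87);q=P[:,:2]-[576,97];a=q@d;t=q@n
    m=(abs(t)<9)&(a>8)&(a<72);print(k,m.sum(),np.polyfit(a[m],P[m,2],1))
# side check of held probe
from cell import ctrl
c=ctrl.read_camera("side");np.savez("sE.npz",**c)
p=ctrl.read_state()["tool_pos"]
P=sel("sE",450,680,0,220,100,230);q=P[:,:2]-p[:2];a=q@d;t=q@n;h=P[:,2]-p[2]
m=(abs(t)<14)&(a>30)&(a<75);print("side",m.sum());
for lo in range(-20,35,5):
    k=m&(h>=lo)&(h<lo+5);print(lo,k.sum(),np.round(np.percentile(a[k],[5,50,95]),1) if k.sum() else"")
mm=(abs(t)<13)&(h>24)&(h<36)&(a>-80)&(a<65);mm&=~(abs(a)<16)
print("bins",[(lo,int((mm&(abs(a-lo)<5)).sum()),round(float(np.median(h[mm&(abs(a-lo)<5)])),1)) for lo in range(-85,66,10) if (mm&(abs(a-lo)<5)).sum()])
E
```

```text
wB 795 [1.52809086e-03 8.34508721e+01]
wC 483 [-3.15090041e-03  8.35478537e+01]
wD 2278 [7.78812080e-04 8.34145617e+01]
side 159
-20 3 [50.4 52.4 55.4]
-15 8 [50.8 54.2 56.7]
-10 10 [50.  55.9 58.1]
-5 8 [48.  55.1 57.9]
0 8 [49.  57.3 58.9]
5 11 [43.5 56.2 59.5]
10 14 [34.9 55.7 62.6]
15 18 [34.1 58.8 62.6]
20 16 [34.5 57.8 61.2]
25 31 [30.9 45.1 62.7]
30 18 [40.8 52.7 59.8]
bins [(-75, 1, 28.3), (-65, 3, 31.0), (-55, 1, 31.1), (-15, 1, 29.6), (15, 4, 29.7), (25, 13, 28.9), (35, 10, 28.9), (45, 17, 29.1), (55, 17, 30.2), (65, 8, 27.4)]
```

Held probe is 1.6° nose-down (camera reads level when seated); I'll correct the tilt, then carry it to the thin step.

```bash

python3 -m handwheel '[{"xyz":[0,0,0],"twist":[0.0087,0.0021,0]},{"xyz":[-0.0167,-0.0746,-0.012],"twist":[0,0,-0.0318]},{"xyz":[-0.0167,-0.0746,-0.012],"twist":[0,0,-0.0318]},{"xyz":[-0.0167,-0.0746,-0.012],"twist":[0,0,-0.0318]},{"xyz":[-0.0167,-0.0746,-0.012],"twist":[0,0,-0.0318]},{"xyz":[-0.0167,-0.0746,-0.012],"twist":[0,0,-0.0318]},{"xyz":[-0.0167,-0.0746,-0.012],"twist":[0,0,-0.0318]},{"xyz":[-0.0167,-0.0746,-0.012],"twist":[0,0,-0.0318]},{"xyz":[-0.0167,-0.0746,-0.012],"twist":[0,0,-0.0318]},{"xyz":[-0.0167,-0.0746,-0.012],"twist":[0,0,-0.0318]},{"xyz":[-0.0167,-0.0746,-0.012],"twist":[0,0,-0.0318]},{"xyz":[0,0,0],"twist":[0,0,0]}]'
python3 -m handwheel '[{"xyz":[0,0,-0.03],"twist":[0,0,0]},{"xyz":[0,0,-0.03],"twist":[0,0,0]},{"xyz":[0,0,-0.03],"twist":[0,0,0]},{"xyz":[0,0,-0.03],"twist":[0,0,0]},{"xyz":[0,0,0],"twist":[0,0,0]},{"xyz":[0,0,0],"twist":[0,0,0]}]'
python3 snap.py wF; python3 held.py wF
python3 - <<'E'
from fit import *
rect(sel("wF",500,640,-190,-60,45,55),"tall");rect(sel("wF",540,640,-190,-60,30,40),"mid+")
E
```

```text
t: 7.62
tool_pos: [503.4, -192.0, 127.7]
eef_rot: [-3.139, -0.024, 0.8]
force: [-0.3, 0.2, -1.3]
grip_width: 0.244
gripper_force: 58.9
t: 8.12
tool_pos: [504.5, -186.6, 80.9]
eef_rot: [-3.138, -0.027, 0.807]
force: [0.0, -0.3, -3.1]
grip_width: 0.252
gripper_force: 59.0
wF 8.17 [ 505.4 -187.1   81.8] [-3.14  -0.028  0.807] [-0.8 -0.1 -1.7] [-0.5   0.35  1.81  0.03  0.98  0.24]
pts 5699 top plane at a=0 above TCP 28.18 slope -0.0002 a range [20.5 61.2] t [-10.9  -0.4   9.9]
tall 3173 [590.6 -99.5] [21.8 36.1] 46.5 z 49.4
mid+ 4537 [ 569.7 -121.4] [40.5 36.1] 46.3 z 34.5
```

View pics/wF.png

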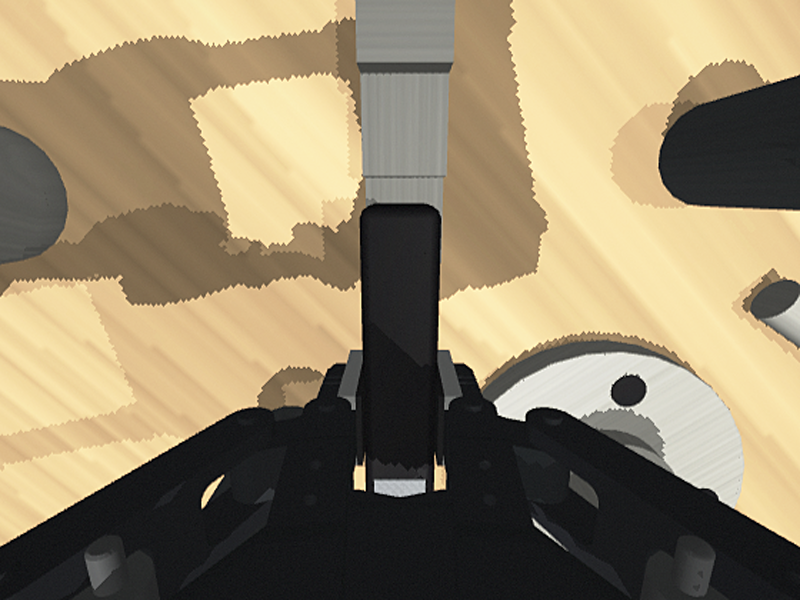

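wF: handle level, on the block's axis (block centre col ~404, handle ~401). Descend to just above the step.

```bash
cat >st.py <<'E'
from cell import ctrl
import numpy as np
s=ctrl.read_state();print(round(s["t"],2),np.round(s["tool_pos"],1),"F",np.round(s["force"],2),"M",np.round(s["wrist_torque"],3))
E
python3 -m handwheel '[{"xyz":[0.001,0,-0.014],"twist":[0,0,0]},{"xyz":[0,0,-0.014],"twist":[0,0,0]},{"xyz":[0,0,-0.014],"twist":[0,0,0]},{"xyz":[0,0,-0.013],"twist":[0,0,0]},{"xyz":[0,0,0],"twist":[0,0,0]},{"xyz":[0,0,0],"twist":[0,0,0]}]'; python3 st.py
python3 -m handwheel '[{"xyz":[0,0,-0.0025],"twist":[0,0,0]},{"xyz":[0,0,-0.0025],"twist":[0,0,0]},{"xyz":[0,0,0],"twist":[0,0,0]}]'; python3 st.py
python3 -m handwheel '[{"xyz":[0,0,-0.0025],"twist":[0,0,0]},{"xyz":[0,0,-0.0025],"twist":[0,0,0]},{"xyz":[0,0,0],"twist":[0,0,0]}]'; python3 st.py
```

```text
t: 8.67
tool_pos: [505.9, -187.4, 60.1]
eef_rot: [-3.141, -0.028, 0.807]
force: [0.1, -0.5, -1.5]
grip_width: 0.245
gripper_force: 59.0
8.67 [ 505.9 -187.4   60.1] F [ 0.08 -0.54 -1.48] M [0.052 0.    0.029]
t: 8.92
tool_pos: [506.3, -187.6, 58.6]
eef_rot: [3.141, -0.028, 0.807]
force: [0.4, 0.2, -0.6]
grip_width: 0.25
gripper_force: 59.0
8.92 [ 506.3 -187.6   58.6] F [ 0.38  0.24 -0.63] M [-0.049  0.021  0.039]
t: 9.17
tool_pos: [506.1, -187.5, 56.4]
eef_rot: [-3.141, -0.028, 0.807]
force: [0.4, -0.2, -2.1]
grip_width: 0.244
gripper_force: 59.0
9.17 [ 506.1 -187.5   56.4] F [ 0.41 -0.21 -2.07] M [-0.045 -0.005 -0.04 ]
```

```bash

python3 -m handwheel '[{"xyz":[0,0,-0.0025],"twist":[0,0,0]},{"xyz":[0,0,-0.0025],"twist":[0,0,0]},{"xyz":[0,0,0],"twist":[0,0,0]}]'>/dev/null; python3 st.py
python3 -m handwheel '[{"xyz":[0,0,-0.0025],"twist":[0,0,0]},{"xyz":[0,0,0],"twist":[0,0,0]},{"xyz":[0,0,0],"twist":[0,0,0]}]'>/dev/null; python3 st.py
python3 -m handwheel '[{"xyz":[0,0,-0.0025],"twist":[0,0,0]},{"xyz":[0,0,0],"twist":[0,0,0]},{"xyz":[0,0,0],"twist":[0,0,0]}]'>/dev/null; python3 st.py
```

```text
9.42 [ 506.1 -187.5   54.3] F [-0.19  0.64 -3.03] M [-0.03   0.031 -0.022]
9.67 [ 506.3 -187.6   53.6] F [ 0.08 -0.44 -1.79] M [ 0.028  0.003 -0.003]
9.92 [ 506.3 -187.6   52.7] F [ 0.19  0.1  -0.39] M [0.029 0.042 0.044]
```

```bash

python3 -m handwheel '[{"xyz":[0,0,-0.0025],"twist":[0,0,0]},{"xyz":[0,0,0],"twist":[0,0,0]}]'>/dev/null; python3 st.py;python3 -m handwheel '[{"xyz":[0,0,0],"twist":[0,0,0]}]'>/dev/null; python3 st.py
python3 -m handwheel '[{"xyz":[0,0,-0.0025],"twist":[0,0,0]},{"xyz":[0,0,0],"twist":[0,0,0]}]'>/dev/null; python3 st.py;python3 -m handwheel '[{"xyz":[0,0,0],"twist":[0,0,0]}]'>/dev/null; python3 st.py;
```

```text
10.08 [ 506.3 -187.7   51.6] F [-0.96 -0.13  0.11] M [ 0.054 -0.036  0.021]
10.17 [ 506.3 -187.6   51.6] F [-1.31  0.32  1.84] M [ 0.052  0.007 -0.013]
10.33 [ 506.3 -187.6   50.5] F [-0.4  -0.29  0.59] M [ 0.057 -0.027 -0.055]
10.42 [ 506.3 -187.6   50.6] F [-1.05 -0.27  0.43] M [ 0.074 -0.052  0.023]
```

```bash

python3 -m handwheel '[{"xyz":[0,0,-0.0038],"twist":[0,0,0]},{"xyz":[0,0,0],"twist":[0,0,0]},{"xyz":[0,0,0],"twist":[0,0,0]},{"xyz":[0,0,0],"twist":[0,0,0]}]'>/dev/null; python3 st.py;python3 -m handwheel '[{"xyz":[0,0,0],"twist":[0,0,0]},{"xyz":[0,0,0],"twist":[0,0,0]},{"xyz":[0,0,0],"twist":[0,0,0]},{"xyz":[0,0,0],"twist":[0,0,0]}]'>/dev/null; python3 st.py
python3 - <<'E'
from cell import ctrl
from h import *
c=ctrl.read_camera("side");np.savez("sG.npz",**c)
i=c["img"];u,v=w2px(c,[542,-150,40]).astype(int)
cv2.imwrite("pics/sG.png",cv2.resize(i[v-38:v+37,u-50:u+50,::-1],(800,600),interpolation=cv2.INTER_CUBIC))
E
python3 -m handwheel '[{"xyz":[0,0,0],"twist":[0,0,0]},{"xyz":[0,0,0],"twist":[0,0,0]},{"xyz":[0,0,0],"twist":[0,0,0]}]'>/dev/null; python3 st.py
```

```text
10.75 [ 506.3 -187.6   49.1] F [-1.38 -0.64  1.52] M [ 0.103 -0.082 -0.01 ]
11.08 [ 506.3 -187.6   49.1] F [-0.76 -0.28  1.39] M [ 0.12  -0.087 -0.069]
11.38 [ 506.3 -187.6   49. ] F [0.79 0.84 1.3 ] M [ 0.132 -0.109  0.022]
```

View pics/sG.png

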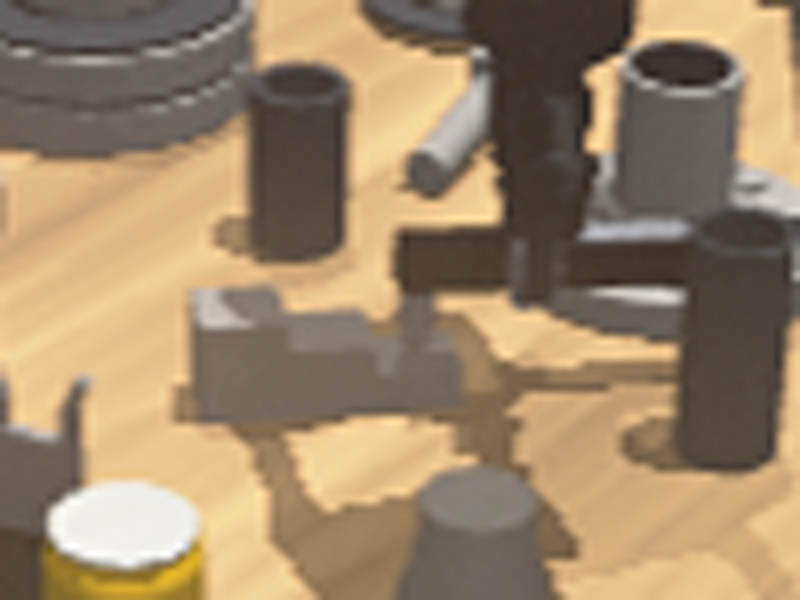

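sG: the foot (415,340) stands in the middle of the lowest step, spring partly in (~3.3 N). Lift and go over to the flange.

```bash

python3 -m handwheel '[{"xyz":[0,0,0.01],"twist":[0,0,0]},{"xyz":[0,0,0.02],"twist":[0,0,0]},{"xyz":[0,0,0.05],"twist":[0,0,0]},{"xyz":[0,0,0.05],"twist":[0,0,0]},{"xyz":[0,0,0.05],"twist":[0,0,0]},{"xyz":[0,0,0.05],"twist":[0,0,0]},{"xyz":[0,0,0.05],"twist":[0,0,0]},{"xyz":[0,0,0],"twist":[0,0,0]}]'
python3 -m handwheel '[{"xyz":[-0.0007,-0.0785,0],"twist":[0,0,0.025]},{"xyz":[-0.0007,-0.0785,0],"twist":[0,0,0.025]},{"xyz":[-0.0007,-0.0785,0],"twist":[0,0,0.025]},{"xyz":[-0.0007,-0.0785,0],"twist":[0,0,0.025]},{"xyz":[-0.0007,-0.0785,0],"twist":[0,0,0.025]},{"xyz":[-0.0007,-0.0785,0],"twist":[0,0,0.025]},{"xyz":[-0.0007,-0.0785,0],"twist":[0,0,0.025]},{"xyz":[-0.0007,-0.0785,0],"twist":[0,0,0.025]},{"xyz":[0,0,0],"twist":[0,0,0]},{"xyz":[0,0,0],"twist":[0,0,0]}]'
python3 snap.py wH; python3 held.py wH
python3 - <<'E'
from fit import *
rect(sel("wH",400,620,-420,-230,98,112),"stub");rect(sel("wH",400,620,-450,-230,16,22.8),"disc");rect(sel("wH",470,540,-410,-370,23.5,27),"pad")
E
```

```text
t: 12.05
tool_pos: [508.2, -188.7, 165.1]
eef_rot: [3.134, -0.03, 0.807]
force: [1.5, -0.7, -1.3]
grip_width: 0.25
gripper_force: 59.1
t: 12.88
tool_pos: [503.0, -440.0, 159.0]
eef_rot: [-3.139, -0.03, 1.432]
force: [0.0, 0.3, -1.0]
grip_width: 0.245
gripper_force: 59.2
wH 12.93 [ 503.1 -438.4  159.3] [-3.139 -0.031  1.433] [ 0.5  0.4 -1.7] [-0.83  0.47  1.39  0.02  1.31 -0.7 ]
pts 5445 top plane at a=0 above TCP 28.93 slope -0.0011 a range [20.4 59.4] t [-9.2  1.3 11.4]
stub 8124 [ 519.4 -330.2] [59.  58.8] 36.7 z 104.9
disc 14754 [ 519.1 -335.1] [137.4 159.1] 82.1 z 19.6
pad 78 [ 512.9 -379.4] [ 5.3 17.2] 82.1 z 24.6
```

```bash

python3 -m handwheel '[{"xyz":[0.002,0,-0.039],"twist":[0,0,0]},{"xyz":[0,0,-0.039],"twist":[0,0,0]},{"xyz":[0,0,-0.039],"twist":[0,0,0]},{"xyz":[0,0,-0.039],"twist":[0,0,0]},{"xyz":[0,0,-0.039],"twist":[0,0,0]},{"xyz":[0,0,-0.038],"twist":[0,0,0]},{"xyz":[0,0,0],"twist":[0,0,0]},{"xyz":[0,0,0],"twist":[0,0,0]},{"xyz":[0,0,0],"twist":[0,0,0]}]'>/dev/null;python3 st.py
python3 -m handwheel '[{"xyz":[0,0,-0.005],"twist":[0,0,0]},{"xyz":[0,0,-0.005],"twist":[0,0,0]},{"xyz":[0,0,0],"twist":[0,0,0]},{"xyz":[0,0,0],"twist":[0,0,0]}]'>/dev/null;python3 st.py
```

```text
13.68 [ 505.2 -438.2   68.6] F [ 0.59 -0.59 -1.75] M [-0.011 -0.035 -0.007]
14.02 [ 504.8 -438.9   64.2] F [-0.28  0.07 -2.12] M [ 0.021  0.07  -0.042]
```

```bash

python3 -m handwheel '[{"xyz":[0,0,-0.005],"twist":[0,0,0]},{"xyz":[0,0,-0.005],"twist":[0,0,0]},{"xyz":[0,0,-0.005],"twist":[0,0,0]},{"xyz":[0,0,0],"twist":[0,0,0]},{"xyz":[0,0,0],"twist":[0,0,0]}]'>/dev/null;python3 st.py
python3 -m handwheel '[{"xyz":[0,0,-0.004],"twist":[0,0,0]},{"xyz":[0,0,0],"twist":[0,0,0]},{"xyz":[0,0,0],"twist":[0,0,0]}]'>/dev/null;python3 st.py
```

```text
14.43 [ 504.8 -438.9   57.9] F [-0.3  -0.47 -0.11] M [0.026 0.057 0.012]
14.68 [ 504.8 -438.9   56.4] F [-0.37  0.66  0.46] M [0.09  0.044 0.011]
```

```bash

python3 -m handwheel '[{"xyz":[0,0,-0.005],"twist":[0,0,0]},{"xyz":[0,0,0],"twist":[0,0,0]},{"xyz":[0,0,0],"twist":[0,0,0]}]'>/dev/null;python3 st.py
python3 -m handwheel '[{"xyz":[0,0,0],"twist":[0,0,0]},{"xyz":[0,0,0],"twist":[0,0,0]},{"xyz":[0,0,0],"twist":[0,0,0]},{"xyz":[0,0,0],"twist":[0,0,0]}]'>/dev/null;python3 st.py
python3 - <<'E'
from cell import ctrl
from h import *
c=ctrl.read_camera("side");np.savez("sI.npz",**c)
i=c["img"];u,v=w2px(c,[511,-388,40]).astype(int)
cv2.imwrite("pics/sI.png",cv2.resize(i[v-38:v+37,u-50:u+50,::-1],(800,600),interpolation=cv2.INTER_CUBIC))
E
python3 -m handwheel '[{"xyz":[0,0,0],"twist":[0,0,0]},{"xyz":[0,0,0],"twist":[0,0,0]},{"xyz":[0,0,0],"twist":[0,0,0]}]'>/dev/null;python3 st.py
```

```text
14.93 [ 504.8 -438.9   54.3] F [-0.42 -0.33  0.99] M [ 0.173  0.082 -0.005]
15.27 [ 504.8 -438.9   54.3] F [-0.79 -1.07  1.79] M [0.081 0.08  0.048]
15.57 [ 504.8 -438.8   54.3] F [ 0.5  -1.34  1.05] M [ 0.02   0.014 -0.053]
```

```bash

python3 -m handwheel '[{"xyz":[0,0,0.01],"twist":[0,0,0]},{"xyz":[0,0,0.02],"twist":[0,0,0]},{"xyz":[0,0,0.05],"twist":[0,0,0]},{"xyz":[0,0,0.05],"twist":[0,0,0]},{"xyz":[0,0,0.05],"twist":[0,0,0]},{"xyz":[0,0,0.05],"twist":[0,0,0]},{"xyz":[0,0,0.05],"twist":[0,0,0]},{"xyz":[0,0,0],"twist":[0,0,0]}]'
python3 -m handwheel '[{"xyz":[0.0083,0.0776,0],"twist":[0,0,0.0037]},{"xyz":[0.0083,0.0776,0],"twist":[0,0,0.0037]},{"xyz":[0.0083,0.0776,0],"twist":[0,0,0.0037]},{"xyz":[0.0083,0.0776,0],"twist":[0,0,0.0037]},{"xyz":[0.0083,0.0776,0],"twist":[0,0,0.0037]},{"xyz":[0.0083,0.0776,0],"twist":[0,0,0.0037]},{"xyz":[0.0083,0.0776,0],"twist":[0,0,0.0037]},{"xyz":[0.0083,0.0776,0],"twist":[0,0,0.0037]},{"xyz":[0.0083,0.0776,0],"twist":[0,0,0.0037]},{"xyz":[0.0083,0.0776,0],"twist":[0,0,0.0037]},{"xyz":[0.0083,0.0776,0],"twist":[0,0,0.0037]},{"xyz":[0.0083,0.0776,0],"twist":[0,0,0.0037]}]'
python3 -m handwheel '[{"xyz":[0.0083,0.0776,0],"twist":[0,0,0.0037]},{"xyz":[0.0083,0.0776,0],"twist":[0,0,0.0037]},{"xyz":[0.0083,0.0776,0],"twist":[0,0,0.0037]},{"xyz":[0.0083,0.0776,0],"twist":[0,0,0.0037]},{"xyz":[0.0083,0.0776,0],"twist":[0,0,0.0037]},{"xyz":[0.0083,0.0776,0],"twist":[0,0,0.0037]},{"xyz":[0.0083,0.0776,0],"twist":[0,0,0.0037]},{"xyz":[0.0083,0.0776,0],"twist":[0,0,0.0037]},{"xyz":[0.0083,0.0776,0],"twist":[0,0,0.0037]},{"xyz":[0.0083,0.0776,0],"twist":[0,0,0.0037]},{"xyz":[0.0083,0.0776,0],"twist":[0,0,0.0037]},{"xyz":[0.0083,0.0776,0],"twist":[0,0,0.0037]}]'
python3 -m handwheel '[{"xyz":[0,0,0],"twist":[0,0,0]},{"xyz":[0,0,0],"twist":[0,0,0]}]'>/dev/null
python3 snap.py wJ; python3 held.py wJ
python3 - <<'E'
from fit import *
rect(sel("wJ",430,650,250,430,92,120),"branch");rect(sel("wJ",430,650,320,420,15,58),"run");rect(sel("wJ",555,620,325,400,62,66),"pad")
E
```

```text
t: 16.23
tool_pos: [506.5, -440.4, 171.0]
eef_rot: [3.135, -0.023, 1.435]
force: [0.9, -0.2, -1.2]
grip_width: 0.245
gripper_force: 59.2
t: 17.23
tool_pos: [543.7, -64.5, 165.1]
eef_rot: [-3.14, -0.029, 1.575]
force: [0.2, -0.3, -1.7]
grip_width: 0.25
gripper_force: 59.2
t: 18.23
tool_pos: [583.5, 307.5, 164.8]
eef_rot: [-3.139, -0.028, 1.715]
force: [1.1, -0.5, -1.7]
grip_width: 0.245
gripper_force: 59.2
wJ 18.45 [583.4 306.2 164.7] [-3.139 -0.027  1.715] [ 0.1 -0.1 -1.7] [0.36 0.44 1.42 0.03 1.28 0.21]
pts 5719 top plane at a=0 above TCP 28.95 slope -0.0019 a range [20.5 62.1] t [-8.9  1.2 11.5]
branch 5434 [527.8 350.4] [53.5 52.2] 8.8 z 111.8
run 2678 [560.1 363.2] [203.4  64.5] 15.6 z 51.2
pad 18 [575.6 366.7] [10.4  1.6] 8.4 z 62.6
```

```bash

python3 -m handwheel '[{"xyz":[0.003,0,-0.031],"twist":[0,0,0]},{"xyz":[0,0,-0.031],"twist":[0,0,0]},{"xyz":[0,0,-0.031],"twist":[0,0,0]},{"xyz":[0,0,-0.031],"twist":[0,0,0]},{"xyz":[0,0,-0.031],"twist":[0,0,0]},{"xyz":[0,0,0],"twist":[0,0,0]},{"xyz":[0,0,0],"twist":[0,0,0]},{"xyz":[0,0,0],"twist":[0,0,0]}]'>/dev/null;python3 st.py
python3 -m handwheel '[{"xyz":[0,0,-0.005],"twist":[0,0,0]},{"xyz":[0,0,-0.005],"twist":[0,0,0]},{"xyz":[0,0,-0.005],"twist":[0,0,0]},{"xyz":[0,0,0],"twist":[0,0,0]},{"xyz":[0,0,0],"twist":[0,0,0]},{"xyz":[0,0,0],"twist":[0,0,0]}]'>/dev/null;python3 st.py
```

```text
19.12 [586.  305.4 104.7] F [-0.1  -0.26 -0.98] M [-0.01  -0.002 -0.025]
19.62 [585.7 306.3  98.3] F [-0.31  0.78 -2.03] M [-0.021 -0.028 -0.027]
```

```bash

python3 -m handwheel '[{"xyz":[-0.002,0,0],"twist":[0,0,0]},{"xyz":[0,0,-0.005],"twist":[0,0,0]},{"xyz":[0,0,0],"twist":[0,0,0]},{"xyz":[0,0,0],"twist":[0,0,0]}]'>/dev/null;python3 st.py
python3 -m handwheel '[{"xyz":[0,0,-0.005],"twist":[0,0,0]},{"xyz":[0,0,0],"twist":[0,0,0]},{"xyz":[0,0,0],"twist":[0,0,0]}]'>/dev/null;python3 st.py
```

```text
19.95 [585.  306.3  96.4] F [ 0.87 -1.08 -0.39] M [0.086 0.051 0.01 ]
20.2 [585.1 306.3  94.4] F [ 0.   -0.61  1.74] M [ 0.124 -0.022 -0.064]
```

```bash

python3 -m handwheel '[{"xyz":[0,0,-0.005],"twist":[0,0,0]},{"xyz":[0,0,0],"twist":[0,0,0]},{"xyz":[0,0,0],"twist":[0,0,0]},{"xyz":[0,0,0],"twist":[0,0,0]}]'>/dev/null;python3 st.py
python3 -m handwheel '[{"xyz":[0,0,0],"twist":[0,0,0]},{"xyz":[0,0,0],"twist":[0,0,0]},{"xyz":[0,0,0],"twist":[0,0,0]}]'>/dev/null;python3 st.py
python3 -m handwheel '[{"xyz":[0,0,0],"twist":[0,0,0]},{"xyz":[0,0,0],"twist":[0,0,0]},{"xyz":[0,0,0],"twist":[0,0,0]}]'>/dev/null;python3 st.py
```

```text
20.53 [585.1 306.3  92.4] F [-0.29  0.48  1.48] M [ 0.285 -0.029  0.021]
20.78 [585.  306.3  92.4] F [0.31 0.65 1.28] M [ 0.302 -0.071 -0.033]
21.03 [585.  306.3  92.3] F [1.1  1.11 1.5 ] M [ 0.385 -0.014 -0.082]
```

All three presses done (contact heights match pad heights). Return over the cradle.

```bash

python3 -m handwheel '[{"xyz":[0,0,0.01],"twist":[0,0,0]},{"xyz":[0,0,0.02],"twist":[0,0,0]},{"xyz":[0,0,0.05],"twist":[0,0,0]},{"xyz":[0,0,0.05],"twist":[0,0,0]},{"xyz":[0,0,0.05],"twist":[0,0,0]},{"xyz":[0,0,0.02],"twist":[0,0,0]},{"xyz":[0,0,0],"twist":[0,0,0]}]'
python3 -m handwheel '[{"xyz":[-0.0038,-0.0611,0],"twist":[0,0,0.0036]},{"xyz":[-0.0038,-0.0611,0],"twist":[0,0,0.0036]},{"xyz":[-0.0038,-0.0611,0],"twist":[0,0,0.0036]},{"xyz":[-0.0038,-0.0611,0],"twist":[0,0,0.0036]},{"xyz":[-0.0038,-0.0611,0],"twist":[0,0,0.0036]},{"xyz":[-0.0038,-0.0611,0],"twist":[0,0,0.0036]},{"xyz":[-0.0038,-0.0611,0],"twist":[0,0,0.0036]},{"xyz":[-0.0038,-0.0611,0],"twist":[0,0,0.0036]},{"xyz":[0,0,0],"twist":[0,0,0]},{"xyz":[0,0,0],"twist":[0,0,0]}]'
python3 -m handwheel '[{"xyz":[0,0,-0.03],"twist":[0,0,0]},{"xyz":[0,0,-0.03],"twist":[0,0,0]},{"xyz":[0,0,-0.03],"twist":[0,0,0]},{"xyz":[0,0,-0.03],"twist":[0,0,0]},{"xyz":[0,0,0],"twist":[0,0,0]},{"xyz":[0,0,0],"twist":[0,0,0]}]'
python3 snap.py wK; python3 held.py wK
python3 - <<'E'
from fit import *
rect(sel("wK",480,650,0,190,8,17),"base")
d=np.array([-.23,.973]);n=np.array([.973,.23])
for k,z0,z1 in(("wK",125,170),("wD",81,88)):
    P=sel(k,480,650,0,190,z0,z1);q=P[:,:2]-[575.8,98];a=q@d;t=q@n
    for lo in(15,25,35,45,55,65):
        m=(abs(a-lo)<5)&(abs(t)<14)
        if m.sum()>20:print(k,lo,np.round(np.percentile(t[m],[2,98]),1),np.round(P[m,2].mean(),1))
    m=(abs(t)<14)&(a>20)&(a<90);print("end a",np.percentile(a[m],99).round(1))
E
```

```text
t: 21.62
tool_pos: [585.8, 306.4, 174.7]
eef_rot: [3.138, -0.029, 1.714]
force: [0.9, -0.3, -1.8]
grip_width: 0.246
gripper_force: 59.2
t: 22.45
tool_pos: [571.6, 109.4, 170.8]
eef_rot: [-3.139, -0.029, 1.802]
force: [-0.3, 0.2, -2.2]
grip_width: 0.246
gripper_force: 59.1
t: 22.95
tool_pos: [571.7, 111.5, 123.1]
eef_rot: [-3.139, -0.029, 1.805]
force: [0.3, -0.5, -2.0]
grip_width: 0.248
gripper_force: 59.2
wK 23.0 [572.5 111.4 124. ] [-3.141 -0.029  1.805] [-0.2 -0.8 -2.4] [ 0.06  0.37  1.65  0.03  1.13 -0.19]
pts 5667 top plane at a=0 above TCP 28.19 slope 0.0014 a range [20.5 60.9] t [-9.8  0.7 11. ]
base 2482 [570.3 121.1] [ 70.  103.2] 13.2 z 11.3
wK 15 [-11.8  12.7] 154.4
wK 25 [-13.7  13.6] 152.5
wK 35 [-10.   10.9] 151.8
wK 45 [-10.   10.6] 152.1
wK 55 [-10.1  10.8] 152.4
wK 65 [-10.   10.8] 152.7
end a 74.6
wD 15 [-10.   10.4] 83.3
wD 25 [-10.   10.3] 83.3
wD 35 [-10.4  10.2] 83.3
wD 45 [-10.3  10.1] 83.3
wD 55 [-10.1  10. ] 83.3
wD 65 [-9.9 10.6] 83.4
end a 73.6
```

```bash

python3 -m handwheel '[{"xyz":[-0.0005,0,-0.025],"twist":[0,0,0]},{"xyz":[0,0,-0.025],"twist":[0,0,0]},{"xyz":[0,0,-0.025],"twist":[0,0,0]},{"xyz":[0,0,0],"twist":[0,0,0]}]'>/dev/null;python3 st.py
python3 -m handwheel '[{"xyz":[0,0,-0.025],"twist":[0,0,0]},{"xyz":[0,0,-0.025],"twist":[0,0,0]},{"xyz":[0,0,-0.015],"twist":[0,0,0]},{"xyz":[0,0,-0.005],"twist":[0,0,0]},{"xyz":[0,0,0],"twist":[0,0,0]},{"xyz":[0,0,0],"twist":[0,0,0]}]'>/dev/null;python3 st.py
python3 -m handwheel '[{"xyz":[0,0,-0.0038],"twist":[0,0,0]},{"xyz":[0,0,-0.0038],"twist":[0,0,0]},{"xyz":[0,0,-0.0038],"twist":[0,0,0]},{"xyz":[0,0,0],"twist":[0,0,0]},{"xyz":[0,0,0],"twist":[0,0,0]}]'>/dev/null;python3 st.py
```

```text
23.33 [570.6 110.6  91.6] F [ 0.14 -0.8  -2.9 ] M [-0.007  0.013  0.031]
23.83 [572.7 110.7  66.2] F [ 0.24 -0.29 -2.74] M [-0.012  0.001  0.016]
24.25 [572.4 110.7  61.7] F [ 0.25 -0.78 -2.72] M [-0.026  0.008 -0.003]
```

```bash

python3 -m handwheel '[{"xyz":[0,0,-0.005],"twist":[0,0,0]},{"xyz":[0,0,-0.005],"twist":[0,0,0]},{"xyz":[0,0,-0.004],"twist":[0,0,0]},{"xyz":[0,0,0],"twist":[0,0,0]},{"xyz":[0,0,0],"twist":[0,0,0]}]'>/dev/null;python3 st.py
python3 -m handwheel '[{"xyz":[0,0,-0.0015],"twist":[0,0,0]},{"xyz":[0,0,0],"twist":[0,0,0]}]'>/dev/null;python3 st.py
python3 -m handwheel '[{"xyz":[0,0,-0.0015],"twist":[0,0,0]},{"xyz":[0,0,0],"twist":[0,0,0]}]'>/dev/null;python3 st.py
```

```text
24.67 [572.6 110.7  56.5] F [-1.74  0.79  1.67] M [-0.101  0.137 -0.056]
24.83 [572.6 110.8  56.3] F [-1.79  1.53  5.61] M [-0.243  0.253 -0.155]
25.0 [572.6 110.8  56.1] F [-4.    0.55  7.91] M [-0.383  0.335 -0.149]
```

```bash

python3 -m handwheel '[{"xyz":[0,0,0.002],"twist":[0,0,0]},{"xyz":[0,0,0],"twist":[0,0,0]}]'>/dev/null;python3 st.py
python3 -m handwheel '[{"xyz":[0,0,0],"twist":[0,0,0]},{"xyz":[0,0,0],"twist":[0,0,0]},{"xyz":[0,0,0],"twist":[0,0,0]},{"xyz":[0,0,0],"twist":[0,0,0]},{"xyz":[0,0,0],"twist":[0,0,0]},{"xyz":[0,0,0],"twist":[0,0,0]},{"xyz":[0,0,0],"twist":[0,0,0]},{"xyz":[0,0,0],"twist":[0,0,0]},{"xyz":[0,0,0],"twist":[0,0,0]},{"xyz":[0,0,0],"twist":[0,0,0]}]' 85
python3 snap.py wL
python3 - <<'E'
from fit import *
from cell import ctrl
c=ctrl.read_camera("side");np.savez("sL.npz",**c)
d=np.array([-.23,.973]);n=np.array([.973,.23])
for k in("wL","sL"):
    P=sel(k,480,650,0,190,78,100);q=P[:,:2]-[575.8,98];a=q@d;t=q@n
    for lo in(-65,-20,0,15,25,35,45,55,65):
        m=(abs(a-lo)<5)&(abs(t)<11.5)
        if m.sum()>8:print(k,lo,np.round(np.percentile(t[m],[2,98]),1),np.round(np.median(P[m,2]),1))
E
```

```text
25.17 [572.6 110.8  56.3] F [-1.9   0.34  5.67] M [-0.28   0.266 -0.05 ]
t: 26.0
tool_pos: [572.5, 110.7, 55.6]
eef_rot: [3.142, -0.028, 1.804]
force: [0.6, -0.6, 0.3]
grip_width: 0.995
gripper_force: 0.0
wL 26.05 [572.5 110.7  55.6] [ 3.142 -0.028  1.804] [ 0.2  0.2 -0.2] [ 0.05  0.44  1.73  0.03  0.98 -0.2 ]
wL -20 [-8.8  4. ] 83.3
wL 0 [-9.4 10.9] 83.3
wL 15 [-9.4 11. ] 83.3
wL 25 [-9.5 10.9] 83.3
wL 35 [-9.4 11. ] 83.3
wL 45 [-9.2 10.9] 83.3
wL 55 [-9.4 11. ] 83.4
wL 65 [-9.2 11. ] 83.3
sL -20 [-9.9  9.4] 83.7
sL 0 [-10.3   2.7] 82.8
sL 15 [-8.7 10.3] 83.2
sL 25 [-10.6  10.4] 84.0
sL 35 [-10.5   7.3] 83.8
sL 45 [-9.8  8.9] 83.7
sL 55 [-11.2   7.2] 85.1
sL 65 [-11.    8.7] 83.8
```

Probe is seated flat (top at 83.3, same as before). Retreat straight up and verify everything.

```bash

python3 -m handwheel '[{"xyz":[0,0,0.02],"twist":[0,0,0]},{"xyz":[0,0,0.03],"twist":[0,0,0]},{"xyz":[0,0,0.04],"twist":[0,0,0]},{"xyz":[0,0,0.06],"twist":[0,0,0]},{"xyz":[0,0,0.06],"twist":[0,0,0]},{"xyz":[0,0,0.06],"twist":[0,0,0]},{"xyz":[0,0,0.08],"twist":[0,0,0]},{"xyz":[0,0,0.08],"twist":[0,0,0]},{"xyz":[0,0,0.08],"twist":[0,0,0]},{"xyz":[0,0,0.08],"twist":[0,0,0]},{"xyz":[0,0,0],"twist":[0,0,0]},{"xyz":[0,0,0],"twist":[0,0,0]}]'
python3 snap.py wM
python3 - <<'E'
from fit import *
from cell import ctrl
c=ctrl.read_camera("top");np.savez("top2.npz",**c)
for k in("top","top2"):
    rect(sel(k,500,640,-190,-60,45,55),k+" tall");rect(sel(k,400,620,-450,-230,98,112),"stub");rect(sel(k,430,650,250,430,92,120),"branch")
rect(sel("wM",430,650,250,430,92,120),"branch wM");rect(sel("wM",480,650,0,190,8,17),"base wM")
P=sel("wM",480,650,0,190,81,86);q=P[:,:2]-[575.8,98];rect(P[abs(q@[.973,.23])<13],"handle wM")
E
```

```text
t: 27.1
tool_pos: [573.4, 110.8, 294.6]
eef_rot: [3.136, -0.027, 1.805]
force: [0.1, -0.5, -0.4]
grip_width: 0.998
gripper_force: 0.0
wM 27.15 [572.4 110.7 292.5] [ 3.14  -0.028  1.804] [-0.6  0.4 -0.6] [ 0.05  0.26  1.38  0.03  1.51 -0.18]
top tall 128 [598.1 -92.1] [38.5 36.6] 46.6 z 49.7
stub 308 [ 520.1 -329.2] [58.7 57.4] 37.7 z 104.9
branch 270 [527.8 350.3] [52.7 51.3] 85.3 z 111.8
top2 tall 137 [598.1 -91.8] [38.3 36.3] 44.9 z 50.2
stub 306 [ 520.6 -329.4] [58.2 58.2] 87.0 z 104.9
branch 270 [527.6 350.3] [51.5 53.4] 2.9 z 111.5
branch wM 0 [0. 0.] [0. 0.] 0.0 z nan
base wM 2454 [575.7  98.3] [ 70.  148.5] 13.3 z 11.4
handle wM 2126 [577.1  96.7] [ 21.6 150.7] 13.0 z 83.4
  return _methods._mean(a, axis=axis, dtype=dtype,
  ret = ret.dtype.type(ret / rcount)
```

```bash
python3 -c "
from cell import ctrl
print(ctrl.sign_off())"
```

```text
the job is handed in; nothing more can be done
None
```

The probe was pressed on the thin step, flange pad and tee pad in that order (about 3.3 N each), laid back level in its cradle with the step block, flange and tee unmoved (bystanders not measured afterwards), and handed in at about 27 s; I viewed 11 pictures, one over the limit of 10.

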